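# Carry the model carrier by its raised handle

## Robot

A 6-joint arm with a two-finger parallel gripper is mounted at the origin on the work surface. World frame = base frame: x ahead of the robot, y to its left, z up, the work surface at z = 0. Lengths are in m, angles in rad, forces in N, time in s.
With the tool pointing down it reaches from about 0.4 to 0.925 m from the base axis. Payload 3.4 kg.
Tool frame: the origin (TCP) lies at the very end of the fingers, on their centre line; the grasp point (between the pads) lies grasp_offset behind it (grasp_offset is the distance from the TCP to the grasp point, in m); z points along the fingers, y is the line along which they close (so a half turn about z gives the same grasp; the last joint's range is limited). The gripper opens to 85 mm and grips with 20 to 120 N. Pads are 22 mm wide; open, the fingers measure 114 mm over their backs; the gripper's body (76 mm by 85 mm) begins 54 mm behind the grasp point. The pads swing forward as they close: fully open they stand 13 mm farther back than shut.
Start: joints at [1.25, 0.307, 1.506, -0, 1.328, -0.073], TCP at [0.141, 0.557, 0.231] pointing down, gripper open.
Joint ranges: [-3.12, 3.12], [-1.05, 2.28], [0.14, 2.33], [-1.42, 4.57], [0.1, 2.73], [-2.68, 2.68]. Speed limits (rad/s): [2.57, 2.57, 3.14, 3.14, 3.14, 3.14].

## Interface

Orientations are given as a unit quaternion [x, y, z, w].
In Python, from workcell import move_pose, move_linear, move_joints, gripper_to, wait, ik, snapshot, get_calibration, Unreachable, hand_in, recognise, current_time, current_joint_pos, current_qd, current_tau, current_tool_pos, current_ee_rot, current_contact_force, current_wrist_torque, current_gripper_width, current_gripper_force, grasp_offset gives the robot as it stands. Calls block until the motion is done:
- move_pose(position, orientation): joint-space move of the TCP to a pose.
- move_linear(position, orientation=None, v=0.15): straight line of the TCP; orientation=None keeps the orientation; v is the mean speed in m/s.
- move_joints(angles): joint-space move.
- gripper_to(opening, newtons=None): opening from 0.0 (shut) to 1.0 (fully open); newtons is the grip in N (None keeps the last); returns when the fingers have stopped.
- wait(seconds).
- ik(position, orientation): joint angles nearest the present ones, or None.
- snapshot(name): name is "side" or "top" or "wrist"; returns (picture, depth): 400x640x3 uint8, red, green, blue; 400x640 float32, m along the optical axis (not along the pixel's ray), 0 where there is no reading.
- get_calibration(name): a dict with "mtx" (3x3 intrinsics, pixels), "extrinsics" (4x4, takes a point from world to camera coordinates); the wrist camera has in their place "T_tool_cam" (4x4, takes a point from camera to tool coordinates, whose origin is the TCP and whose axes are the flange's). Camera axes: x right, y up, looking along -z (the intrinsics and any distortion apply to the point x, -y, -z); pixel columns grow to the right and rows downward; lengths in m; the calibration is good to about 2 mm. A picture is of the moment at which its call begins: read the wrist's pose just before it. get_calibration takes no time and is no camera call.
A pose or a line that the arm cannot do raises Unreachable and nothing moves.
- hand_in(): hands the job in; it is judged then, once.
Trained networks look in the newest picture that a camera, given by its name, has taken for a name from the list of things; names that differ only in an ending like _2 or _b are one class to them, and where a whole thing is asked for, a point or a joint stands for the part that bears it (a point fixed in the world has none). Each returns a list of dicts, best first, with "score" (0 to 1); they miss things now and then, are a little off and sometimes report something else, mostly with a low value. They report only what shows in the picture. A call takes as long as a camera call. They do not tell look-alikes from the thing itself.
- recognise(camera, label): "point" ([x, y, z] in m, in world coordinates, good to about 4 mm: the middle of the surface that is visible of it).
Readings, each from a call of its own:
- current_time(): time.
- current_joint_pos(): joint angles.
- current_qd(): joint speeds.
- current_tau(): joint torques, N m.
- current_tool_pos(): TCP position.
- current_ee_rot(): TCP orientation.
- current_contact_force(): force on the tool from outside, world axes, zero at the start.
- current_wrist_torque(): the same for the moment, N m.
- current_gripper_width(): opening from 0.0 (shut) to 1.0 (fully open).
- current_gripper_force(): force on a finger pad.
Only numpy, scipy, OpenCV 4.12 (cv2) and the standard library are available. Lean on these libraries where they do the work, as an engineer would, in place of code of your own. Each camera call takes 0.05 s, during which the arm holds its last target. There are 200 camera calls.

## Task

The black carrier with the two dental casts is parked half under the raised bench shelf. Draw it out until its folded handle is clear of the shelf, let go with it standing on the bench, then swing the handle up until it snaps into its upright stop. Lift the carrier by the upright handle, keep it level, lower it into the white transport tray so that it stands flat on the tray's floor before you let go, and leave the handle up; do not disturb the jar, the instrument case or the loose cast on the shelf.

Things in the scene. Friction and masses are not known exactly. Their poses are not given: they have to be found in the camera images.
- carrier: the loose black model carrier, 120 mm (x) by 170 mm (y), about 0.8 kg, two white dental casts fixed in its rear part (tops at 40 mm). Origin: centre of its underside, z up. Front wall at -x (robot side); other walls 36 mm high. Ears 70 mm high at mid-ends carry the handle's hinge: axis along y, 60 mm above the origin. Footprint with handle upright: 120 by 200 mm
- front_wall (a point): middle of the top edge of the carrier's front wall (10 mm thick, 60 mm high, 170 mm wide): 55 mm from the carrier's origin towards -x, 60 mm up; pinch it here to draw the carrier out. Free depth behind it 37 mm to the casts
- handle: the carrier's aluminium carry handle: a U of two flat arms outside the carrier's ends (y = +-89 mm) joined by a round bar 16 mm in diameter along y, 100 mm from the hinge axis. Origin on the hinge axis, mid-width; its x axis points from the hinge to the bar
- handle_bar (a point): middle of the handle's round grip bar (16 mm thick, 170 mm free length along the carrier's y). Folded, it lies 40 mm outside the carrier's rear wall (+x), 60 mm above the bench; upright, it stands 160 mm above the carrier's underside
- handle_hinge (a joint): angle of the handle: 0 folded level towards the carrier's +x (rear), 1.57 upright at its stop; stiff enough to stay where it is left. A sprung ball resists it from about 0.9 rad and, past 1.25 rad, presses it on into the upright stop
- riser: the fixed bench shelf: white board 120 mm deep, 280 mm wide, 15 mm thick, underside 110 mm above the bench, on two side legs (inner faces at y = +-125 mm). Origin: on the bench below the middle of the board's front edge; the board runs from there to +x. The carrier is parked with more than half of it before the edge, its handle bar under the board
- tray: the fixed white transport tray: open box, outside 176 mm (x) by 256 mm (y), 30 mm high, walls 6 mm, floor 6 mm thick, so inside 164 by 244 mm. Origin: centre of its underside on the bench. The carrier fits either way round, long sides together
- jar: bystander: amber glass jar with lid, 56 mm diameter, 65 mm high, standing on the bench between the shelf and the tray; origin at the centre of its underside
- case: bystander: black instrument case 120 by 80 mm, 38 mm high, on the bench at the robot's far left; origin at the centre of its underside
- spare_cast: bystander: loose plaster dental cast 54 by 60 mm, 36 mm high, standing on the shelf's board; origin at the centre of its underside
There are look-alikes about, which are no part of the job. Leave any green, orange or red look-alike of the carrier alone.

How it is judged:
On the way, in this order (a step that is already met when the one before it is completed fails the run):
1. the carrier stands on the bench, released, with its handle still folded (under 0.6 rad) and the bar in front of the shelf's front edge (x of handle_bar in the frame of riser below -0.005 m and height (world z) of carrier below 0.006 m and angle between carrier's own z axis and vertical below 0.05 rad and contact force between the fingers and carrier below 0.3 N and value of joint handle_hinge below 0.6 rad), for 0.2 s.
2. the handle is seated upright (over 1.5 rad) with the carrier still standing on the bench (value of joint handle_hinge above 1.5 rad and height (world z) of carrier below 0.01 m), for 0.2 s.
3. the carrier hangs from the gripper by its handle, more than 35 mm up (height (world z) of carrier above 0.035 m and contact force between the fingers and handle above 1 N), for 0.1 s.
4. the carrier stands on the tray's floor while the handle is still held (z of carrier in the frame of tray below 0.012 m and horizontal distance between carrier and tray below 0.04 m and contact force between the fingers and handle above 1 N), for 0.1 s.
At the end, for the whole second after the job is handed in: the carrier stands at rest and flat on the floor of the transport tray (underside within 4 mm of the floor, tilt under 0.05 rad, centre within 40 mm of the tray's), its handle seated upright (over 1.5 rad) (z of carrier in the frame of tray below 0.01 m and horizontal distance between carrier and tray below 0.04 m and angle between carrier's own z axis and vertical below 0.05 rad and value of joint handle_hinge above 1.5 rad and linear speed of carrier below 0.02 m/s); the robot touches nothing.
It fails at once if the carrier is tilted more than 0.35 rad (angle between carrier's own z axis and vertical above 0.35 rad).
It fails at once if a bystander is moved more than 30 mm (distance of any of jar, case, spare_cast from where it was at the start of the episode above 0.03 m).
It also fails if it takes over 72 s, if anything falls off the work surface, if the arm or the gripper's body presses on something with over 40 N, if the wrist force passes 120 N, or if a joint passes its speed limit or range.

## Working session

There is one attempt and no reset: what is moved stays moved. The work goes in short steps, each a Python script; the robot and the scene stay as the last script left them, time stands still between calls to the robot, and variables do not carry over. Pictures are saved under pics/ and viewed, at most 10 in all, crops included, and the job is handed in when it is done.

```bash
ls; mkdir -p pics
cat > h.py <<'E'
import numpy as np, cv2
from workcell import *
from scipy.spatial.transform import Rotation as R
def cloud(name,d):
    c=get_calibration(name);K=np.array(c["mtx"]);
    v,u=np.mgrid[:400,:640]
    P=np.stack([(u-K[0,2])/K[0,0]*d,-(v-K[1,2])/K[1,1]*d,-d,np.ones_like(d)],-1)
    if name=="wrist":
        T=np.eye(4);T[:3,:3]=R.from_quat(current_ee_rot()).as_matrix();T[:3,3]=current_tool_pos();M=T@np.array(c["T_tool_cam"])
    else: M=np.linalg.inv(np.array(c["extrinsics"]))
    return (P@M.T)[...,:3]
def save(n,p): cv2.imwrite(f"pics/{n}.png",p[...,::-1])
E
python3 - <<'E'
from h import *
print(grasp_offset, current_ee_rot())
for n in ("top","side"):
    p,d=snapshot(n);save(n,p);np.savez(n,p=p,d=d,c=cloud(n,d))
    for l in ["carrier","front_wall","handle","handle_bar","riser","tray","jar","case","spare_cast"]:
        print(n,l,[(np.round(r["point"],3).tolist(),round(r["score"],2)) for r in recognise(n,l)])
E
```

```text
pics
0.0187 [ 1.23583756e-01  9.92333600e-01 -1.01776593e-03 -2.12180998e-04]
top carrier [([0.312, 0.249, 0.03], 0.97), ([0.584, -0.51, 0.029], 0.86), ([0.602, -0.233, 0.03], 0.84), ([0.245, -0.304, 0.026], 0.59)]
top front_wall [([0.606, -0.236, 0.029], 0.98), ([0.318, 0.252, 0.026], 0.98), ([0.59, -0.51, 0.027], 0.94), ([0.247, -0.307, 0.03], 0.67)]
top handle [([0.369, 0.196, 0.067], 0.87), ([0.21, -0.372, 0.063], 0.71), ([0.612, -0.32, 0.069], 0.69), ([0.634, -0.571, 0.063], 0.6)]
top handle_bar [([0.211, -0.371, 0.065], 0.9), ([0.635, -0.571, 0.066], 0.71), ([0.37, 0.196, 0.067], 0.66), ([0.611, -0.317, 0.068], 0.56)]
top riser [([0.698, -0.231, 0.126], 0.79)]
top tray [([0.642, 0.221, 0.009], 0.96)]
top jar [([0.473, -0.005, 0.063], 0.58), ([0.641, 0.22, 0.005], 0.3)]
top case [([0.487, 0.455, 0.037], 0.83)]
top spare_cast [([0.712, -0.221, 0.149], 0.72)]
side carrier [([0.313, 0.246, 0.035], 0.8), ([0.594, -0.514, 0.034], 0.79), ([0.6, -0.233, 0.03], 0.75), ([0.246, -0.306, 0.031], 0.7)]
side front_wall [([0.599, -0.228, 0.029], 0.93), ([0.588, -0.513, 0.031], 0.91), ([0.25, -0.304, 0.029], 0.79), ([0.311, 0.245, 0.034], 0.65)]
side handle [([0.363, 0.183, 0.069], 0.76), ([0.618, -0.57, 0.067], 0.75), ([0.203, -0.372, 0.066], 0.61), ([0.621, -0.316, 0.066], 0.51)]
side handle_bar [([0.204, -0.378, 0.068], 0.9), ([0.614, -0.572, 0.069], 0.74), ([0.619, -0.318, 0.069], 0.7), ([0.362, 0.19, 0.066], 0.62)]
side riser [([0.689, -0.28, 0.124], 0.77), ([0.598, -0.236, 0.035], 0.61)]
side tray [([0.637, 0.216, 0.003], 0.91)]
side jar [([0.476, -0.015, 0.044], 0.58)]
side case []
side spare_cast [([0.711, -0.23, 0.152], 0.81), ([0.62, -0.316, 0.063], 0.38)]
```

View pics/top.png

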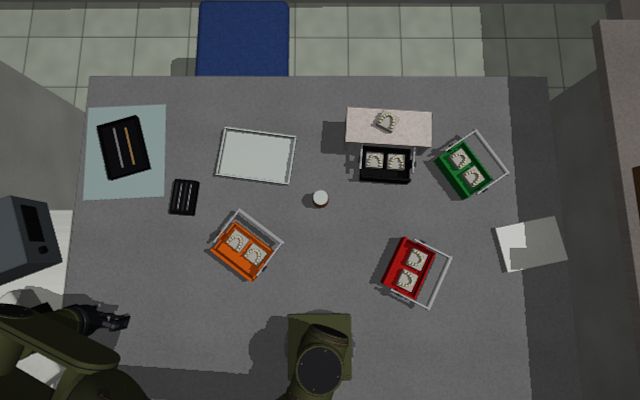

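View pics/side.png

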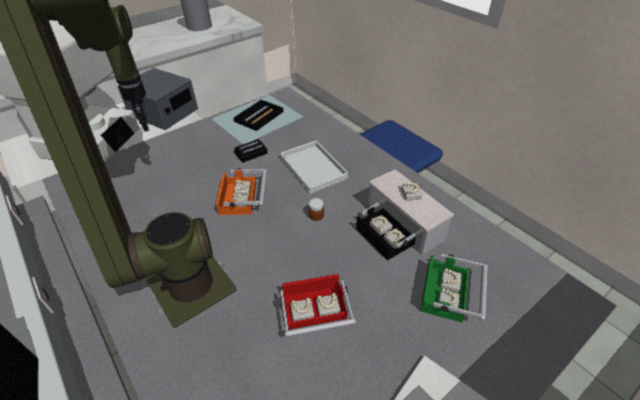

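The top view shows the black carrier at about (387,162), its rear under the white shelf (389,128). The tray is at (256,155), the jar at (320,198), and the coloured look-alikes stand apart from it. The side view agrees. Next I'll measure the outlines from the depth image.

```bash
cat >> h.py <<'E'
def rect(c,p,lo,hi,zlo,zhi,dark=None):
    m=((c>[*lo,zlo])&(c<[*hi,zhi])).all(-1)
    if dark is True: m&=p.max(-1)<60
    if dark is False: m&=p.min(-1)>110
    q=c[m]
    if len(q)<5: return len(q)
    r=cv2.minAreaRect(q[:,:2].astype(np.float32))
    return len(q),np.round(r[0],4),np.round(r[1],4),round(r[2],1),np.round(np.median(q[:,2]),4)
E
python3 - <<'E'
from h import *
for n in("top","side"):
    z=np.load(n+".npz");p,d,c=z["p"],z["d"],z["c"]
    print(n,"wall",rect(c,p,(.5,-.36),(.585,-.1),.05,.07))
    print("riser",rect(c,p,(.58,-.42),(.85,-.05),.115,.135))
    print("tray",rect(c,p,(.5,.05),(.78,.38),.02,.04))
    print("jar",rect(c,p,(.42,-.06),(.53,.05),.05,.075))
    print("spare",rect(c,p,(.62,-.35),(.8,-.1),.14,.17))
# wrist look from above
q=R.from_euler('xyz',[np.pi,0,0])
for pos,yaw in [((.52,-.22,.40),0)]:
    for yaw in (np.pi/2,-np.pi/2):
        o=(R.from_euler('z',yaw)*q).as_quat(); print(yaw,ik(pos,o))
print(get_calibration("wrist"))
E
```

```text
top wall (187, array([ 0.5599, -0.2287]), array([0.0465, 0.1816]), 0.9, np.float64(0.0584))
riser (2715, array([ 0.7061, -0.2278]), array([0.2798, 0.1224]), 86.3, np.float64(0.1238))
tray (514, array([0.6365, 0.2194]), array([0.2568, 0.1773]), 82.3, np.float64(0.0283))
jar (173, array([ 0.4817, -0.0041]), array([0.0494, 0.0435]), 0.2, np.float64(0.0642))
spare (305, array([ 0.7186, -0.2209]), array([0.0598, 0.0563]), 61.2, np.float64(0.1492))
side wall (220, array([ 0.5616, -0.2288]), array([0.1863, 0.0439]), 89.6, np.float64(0.0606))
riser (2009, array([ 0.7076, -0.2287]), array([0.2815, 0.1247]), 85.8, np.float64(0.1268))
tray (457, array([0.6395, 0.2184]), array([0.2637, 0.1813]), 82.2, np.float64(0.029))
jar (147, array([ 0.483 , -0.0041]), array([0.0505, 0.0458]), 51.7, np.float64(0.066))
spare (251, array([ 0.7189, -0.2235]), array([0.0609, 0.0545]), 60.1, np.float64(0.1518))
1.5707963267948966 [-0.47505045  0.21140461  1.22666326  0.          1.70352479 -0.47505045]
-1.5707963267948966 [-4.75050451e-01  2.11404607e-01  1.22666326e+00 -4.44089210e-16
  1.70352479e+00  2.66654220e+00]
{'mtx': array([[294.43243876,   0.        , 317.40407679],
       [  0.        , 294.43243876, 194.81467098],
       [  0.        ,   0.        ,   1.        ]]), 'T_tool_cam': array([[ 1.36386285e-03,  9.50209179e-01,  3.11609782e-01,
         8.03655428e-02],
       [ 9.99998578e-01, -1.60516848e-03,  5.17907076e-04,
         8.25545416e-04],
       [ 9.92306259e-04,  3.11608633e-01, -9.50210016e-01,
        -1.42563373e-01],
       [ 0.00000000e+00,  0.00000000e+00,  0.00000000e+00,
         1.00000000e+00]])}
```

Run:
```python
from h import *
o=(R.from_euler('z',np.pi/2)*R.from_euler('x',np.pi)).as_quat()
move_pose((.56,-.18,.32),o)
p,d=snapshot("wrist");save("w1",p);c=cloud("wrist",d);np.savez("w1",p=p,d=d,c=c)
print(current_time(),current_contact_force())
for l in ["front_wall","handle_bar"]: print(l,[(np.round(r["point"],3).tolist(),round(r["score"],2)) for r in recognise("wrist",l)])
print("wall",rect(c,p,(.5,-.36),(.60,-.1),.054,.064))
print("riser",rect(c,p,(.58,-.42),(.85,-.05),.118,.132))
print("casts",rect(c,p,(.5,-.32),(.7,-.14),.034,.046,False))
```

```text
4.0417 [ 0.1330266  -0.39137731 -0.2287558 ]
front_wall [([0.608, -0.232, 0.027], 0.86), ([0.238, -0.294, 0.034], 0.84), ([0.596, -0.478, 0.025], 0.7)]
handle_bar [([0.614, -0.312, 0.07], 0.93), ([0.667, -0.464, 0.065], 0.76), ([0.186, -0.359, 0.069], 0.68), ([0.605, -0.232, 0.029], 0.61)]
wall (872, array([ 0.575 , -0.2284]), array([0.1898, 0.0611]), 85.5, np.float64(0.0597))
riser (16654, array([ 0.7075, -0.2261]), array([0.2796, 0.121 ]), 86.5, np.float64(0.1248))
casts (604, array([ 0.6093, -0.2178]), array([0.1451, 0.0649]), 84.9, np.float64(0.039))
```

View pics/w1.png

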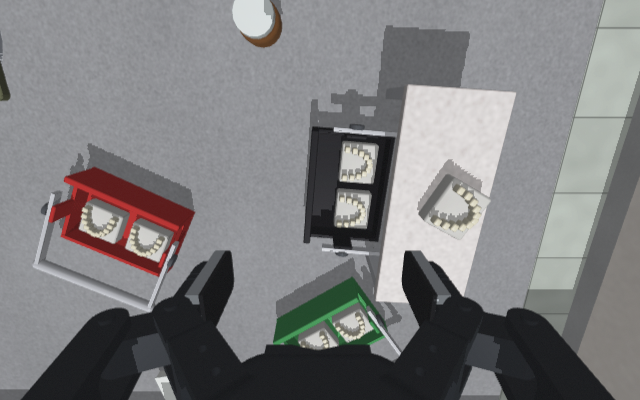

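The wrist view shows the front wall running from (312,128) to (307,242), parallel to the casts. The shelf edge starts at (407,86). The green look-alike is close to the carrier's -y end. Now I'll fit the wall top line.

Run:
```python
from h import *
z=np.load("w1.npz");p,d,c=z["p"],z["d"],z["c"]
for a,b in((.052,.066),(.056,.063)):
  m=((c>[.53,-.33,a])&(c<[.572,-.13,b])).all(-1);q=c[m]
  print(m.sum(),q.min(0),q.max(0),cv2.minAreaRect(q[:,:2].astype(np.float32)))
  vx=cv2.fitLine(q[:,:2].astype(np.float32),cv2.DIST_HUBER,0,.01,.01).ravel();print(vx,np.degrees(np.arctan2(vx[0],-vx[1])))
# ears / arms
m=((c>[.58,-.35,.056])&(c<[.68,-.1,.08])).all(-1);q=c[m]
for s in(q[q[:,1]>-.23],q[q[:,1]<-.23]): print(len(s),s.min(0),s.max(0),np.median(s,0))
for s in(-1,1):
  m=(c[...,2]>.055)&(c[...,2]<.064)&(c[...,0]>.59)&(c[...,0]<.66)&(abs(c[...,1]-(-.23+s*.09))<.015)&(p.min(-1)>90);q=c[m]
  print('arm',len(q),q.mean(0) if len(q) else 0)
```

```text
810 [ 0.53824326 -0.31658023  0.0523102 ] [ 0.57196344 -0.13856802  0.06582943] ((0.5497874617576599, -0.22833101451396942), (0.033253833651542664, 0.17861193418502808), 3.7747368812561035)
[ 0.08487107  0.99639195  0.54929364 -0.22829013] 175.13138
795 [ 0.53824326 -0.312161    0.05638673] [ 0.57184058 -0.13901529  0.06260899] ((0.5496275424957275, -0.22637255489826202), (0.0331868976354599, 0.17357584834098816), 3.7725887298583984)
[ 0.08581105  0.9963114   0.55099547 -0.20714821] 175.07733
509 [ 0.58052733 -0.14994514  0.05618167] [ 0.66623395 -0.13057491  0.07161565] [ 0.61474569 -0.14048048  0.06750184]
498 [ 0.5807536  -0.34954729  0.05602725] [ 0.65477315 -0.30531248  0.0796371 ] [ 0.60947666 -0.31648248  0.06701854]
arm 70 [ 0.63361635 -0.3163461   0.05966519]
arm 32 [ 0.62584683 -0.13932273  0.05975089]
```

```bash
cat >> h.py <<'E'
def tool(yaw): return (R.from_euler('z',np.pi/2+yaw)*R.from_euler('x',np.pi)).as_quat()
E
python3 - <<'E'
from h import *
yaw=-.085;o=tool(yaw);w=np.array([.5495,-.2275]);ax=np.array([np.cos(yaw),np.sin(yaw)])
gripper_to(.4,30)
move_pose((*w,.15),o); move_linear((*w,.036),v=.1)
print("down",current_contact_force())
gripper_to(0,30); print(current_gripper_width(),current_gripper_force(),current_contact_force())
e=w-.13*ax
move_linear((*e,.036),v=.07); print("pulled",current_contact_force(),current_gripper_width(),current_tool_pos())
gripper_to(.4); wait(.4); print(current_contact_force())
move_linear((*e,.16),v=.15)
# look
pos=e+np.array([.11,.05]); move_pose((*pos,.34),tool(0))
p,d=snapshot("wrist");save("w2",p);c=cloud("wrist",d);np.savez("w2",p=p,d=d,c=c);print(current_time())
m=((c>[.38,-.33,.056])&(c<[.445,-.11,.063])).all(-1);q=c[m];print("wall",cv2.minAreaRect(q[:,:2].astype(np.float32)))
m=((c>[.53,-.33,.05])&(c<[.62,-.11,.08])).all(-1);q=c[m];print("bar",len(q),q.mean(0),cv2.minAreaRect(q[:,:2].astype(np.float32)),np.percentile(q[:,2],[2,50,98]))
vx=cv2.fitLine(q[:,:2].astype(np.float32),cv2.DIST_HUBER,0,.01,.01).ravel();print(vx)
print("riser",rect(c,p,(.58,-.42),(.85,-.05),.118,.132))
E
```

```text
down [ 0.203935    0.08376659 -0.90393039]
0.10865748089456453 31.092088222503662 [-0.32821216  0.49077671  4.65088337]
pulled [ 4.43110662 -0.47503425  3.45215232] 0.11637764042515533 [ 0.42247759 -0.21782637  0.03674112]
[-0.22487964  0.07690615  0.01489756]
11.725
wall ((0.4223027527332306, -0.21662425994873047), (0.03423143923282623, 0.1734079122543335), 3.648979902267456)
bar 1604 [ 0.57091036 -0.21743009  0.06528458] ((0.560829758644104, -0.2258809208869934), (0.060716573148965836, 0.1907474547624588), 0.13656285405158997) [0.05723134 0.06600455 0.06848942]
[ 0.06291138  0.9980191   0.57367873 -0.21736678]
riser (16052, array([ 0.7066, -0.2263]), array([0.28  , 0.1208]), 86.4, np.float64(0.1241))
```

View pics/w2.png

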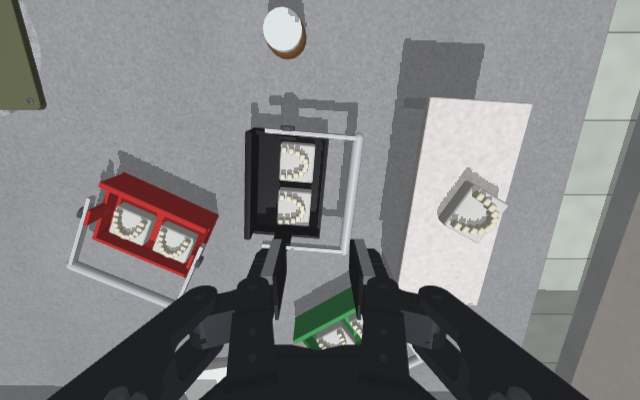

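Run:
```python
from h import *
z=np.load("w2.npz");c=z["c"]
m=((c>[.55,-.29,.062])&(c<[.60,-.16,.07])).all(-1);q=c[m][:,:2].astype(np.float32)
v=cv2.fitLine(q,cv2.DIST_HUBER,0,.01,.01).ravel();yaw=-np.arctan(v[0]/v[1])
print(len(q),yaw,cv2.minAreaRect(q))
cy=-.2295; b=np.array([v[2]+(cy-v[3])*v[0]/v[1],cy]);print("bar",b)
if abs(yaw+.085)>.04 or abs(b[0]-.575)>.01: raise SystemExit
o=tool(yaw);ax=np.array([np.cos(yaw),np.sin(yaw)])
gripper_to(.5,25)
move_pose((*b,.16),o);move_linear((*b,.0415),v=.1)
gripper_to(0,25);print(current_gripper_width(),current_contact_force())
h=b-.1*ax
for t in np.linspace(0,1.57,15)[1:]:
    pt=h+.1*np.cos(t)*ax; move_linear((*pt,.0415+.1*np.sin(t)),v=.05)
    f=current_contact_force();print(round(t,2),np.round(f,1),round(current_gripper_width(),3))
    if np.abs(f).max()>30: break
print(current_time(),current_tool_pos())
p,d=snapshot("side");save("s2",p[150:300,290:490].repeat(3,0).repeat(3,1))
np.savez("st",b=b,yaw=yaw)
```

```text
832 -0.088105515 ((0.5761429667472839, -0.22517946362495422), (0.1307520568370819, 0.015496386215090752), 85.09906005859375)
bar [ 0.57546997 -0.2295    ]
0.1749228711297076 [0.07535513 0.5763731  2.78661892]
0.11 [1.9 0.2 0. ] 0.175
0.22 [ 2.4  0.1 -0.8] 0.176
0.34 [ 1.5  0.1 -0.7] 0.181
0.45 [ 2.4  0.6 -1. ] 0.176
0.56 [ 2.6 -0.4  0.5] 0.173
0.67 [ 3.  -0.5  0.9] 0.171
0.78 [ 3.8 -0.5  1. ] 0.178
0.9 [3.8 0.  0.9] 0.177
1.01 [ 4.3 -0.8  2.8] 0.172
1.12 [ 3.6 -0.5  1.7] 0.173
1.23 [5.1 0.8 4. ] 0.176
1.35 [5.4 1.1 8.5] 0.173
1.46 [ 7.2  1.5 13.5] 0.176
1.57 [ 6.7  4.2 21.3] 0.174
19.7083 [ 0.48088546 -0.22170539  0.14570289]
```

View pics/s2.png

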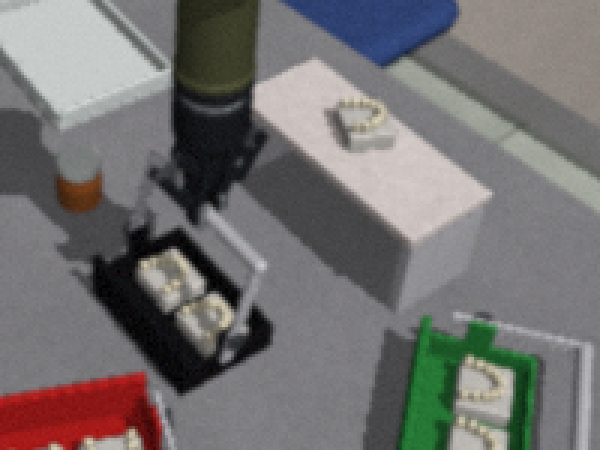

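Run:
```python
from h import *
gripper_to(.5,25);wait(.3);print(current_contact_force(),current_tool_pos())
p0=np.array(current_tool_pos());move_linear(p0+[0,0,.07],v=.15)
move_pose((.52,-.17,.36),tool(-.088))
p,d=snapshot("wrist");save("w3",p);c=cloud("wrist",d)
m=((c>[.35,-.33,.14])&(c<[.62,-.11,.18])).all(-1);q=c[m];print("bar",len(q),np.median(q,0),np.percentile(q[:,2],[5,50,95]),cv2.minAreaRect(q[:,:2].astype(np.float32)))
m=((c>[.36,-.33,.056])&(c<[.435,-.11,.063])).all(-1);q=c[m];print("wall",np.median(q,0),cv2.minAreaRect(q[:,:2].astype(np.float32)))
print(current_time())
```

```text
[ 0.17404731 -0.39359964  0.04744452] [ 0.47571131 -0.22066011  0.14123668]
bar 1865 [ 0.48152729 -0.20546849  0.16288878] [0.15839921 0.16288878 0.16482594] ((0.478890985250473, -0.21688805520534515), (0.19092585146427155, 0.019346291199326515), 85.11420440673828)
wall [ 0.40216021 -0.20280581  0.05912776] ((0.40126949548721313, -0.2104092240333557), (0.16782867908477783, 0.010443078354001045), 84.795654296875)
21.8
```

View pics/w3.png

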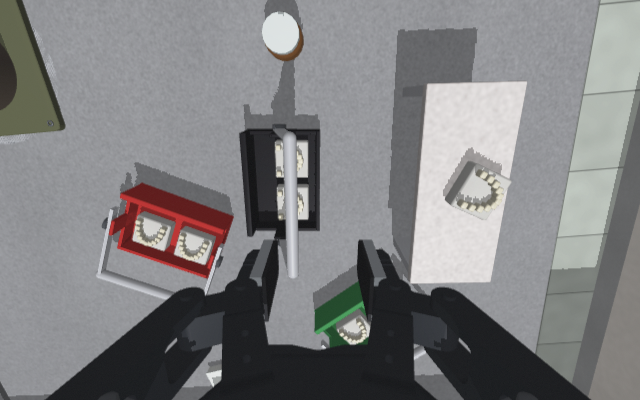

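The handle leans about 23 mm to the rear, roughly 1.34 rad, because the carrier slid 20 mm during the swing. I'll push the bar on over the hinge.

Run:
```python
from h import *
yaw=-.087;o=tool(yaw);ax=np.array([np.cos(yaw),np.sin(yaw)])
w=np.array([.4013,-.2104]);h=w+.055*ax;b=h+.023*ax;print(h,b)
move_pose((*b,.24),o);move_linear((*b,.139),v=.12)
gripper_to(0,25);print(current_gripper_width(),current_contact_force())
for s in (.012,0,-.008):
    pt=h+s*ax; move_linear((*pt,.141),v=.03);print(s,np.round(current_contact_force(),1),current_tool_pos())
gripper_to(.5);wait(.3)
move_linear((*pt,.24),v=.15);move_pose((.50,-.17,.36),o)
p,d=snapshot("wrist");save("w4",p);c=cloud("wrist",d)
m=((c>[.35,-.33,.14])&(c<[.62,-.11,.18])).all(-1);q=c[m];print("bar",np.percentile(q[:,2],[5,50,95]),cv2.minAreaRect(q[:,:2].astype(np.float32)))
m=((c>[.34,-.33,.056])&(c<[.43,-.11,.063])).all(-1);q=c[m];print("wall",len(q),cv2.minAreaRect(q[:,:2].astype(np.float32)))
print(current_time())
```

```text
[ 0.45609198 -0.21517897] [ 0.479005   -0.21717744]
0.18040642356955927 [-0.37715965  0.48924116  5.12978907]
0.012 [2.3 0.4 6. ] [ 0.46886166 -0.21656695  0.141825  ]
0 [3.2 1.4 5.7] [ 0.45689747 -0.21546725  0.14157678]
-0.008 [8.7 2.8 9.8] [ 0.45210506 -0.21523768  0.14301101]
bar [0.16135899 0.16578334 0.16766229] ((0.4557834267616272, -0.21539343893527985), (0.19153384864330292, 0.0159829743206501), 84.76740264892578)
wall 734 ((0.3745260238647461, -0.22800517082214355), (0.20732085406780243, 0.0597350150346756), 84.54633331298828)
27.3833
```

Run:
```python
from h import *
p,d=snapshot("wrist");save("w5",p);c=cloud("wrist",d)
m=((c>[.385,-.31,.057])&(c<[.43,-.125,.063])).all(-1);q=c[m];print("wall",len(q),np.median(q,0),cv2.minAreaRect(q[:,:2].astype(np.float32)))
```

```text
wall 666 [ 0.4023869  -0.20470131  0.05947401] ((0.4014788568019867, -0.21171049773693085), (0.16983136534690857, 0.010236456990242004), 84.74331665039062)
```

View pics/w5.png

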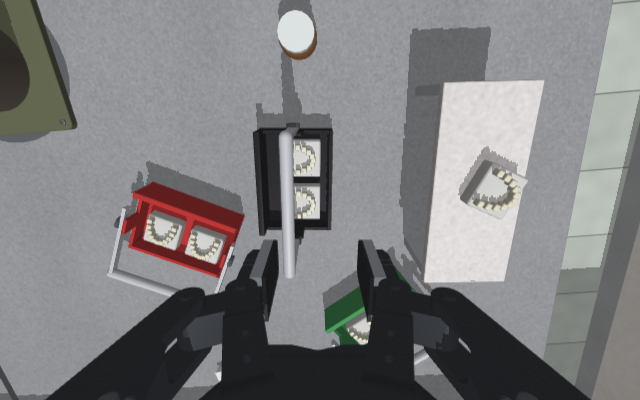

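The handle is upright: the bar is directly above the hinge and its top is at 0.168 m. Now I'll lift.

Run:
```python
from h import *
yaw=-.09;o=tool(yaw);b=np.array([.4558,-.2155])
move_pose((*b,.24),o);move_linear((*b,.141),v=.12)
gripper_to(0,100);z0=current_tool_pos()[2];print(current_gripper_width(),current_gripper_force(),current_contact_force(),z0)
move_linear((*b,z0+.06),v=.06);print(current_contact_force(),current_wrist_torque())
move_linear((*b,z0+.13),v=.1)
t=np.array([.638,.219])
move_linear((.56,-.02,z0+.13),v=.15)
move_linear((*t,z0+.13),tool(-.136),v=.15);print(current_time(),current_contact_force(),current_tool_pos())
p,d=snapshot("side");save("s3",p[80:230,230:430].repeat(3,0).repeat(3,1));c=cloud("side",d)
p,d=snapshot("top");print("tray",rect(cloud("top",d),p,(.5,.05),(.78,.38),.02,.04))
open("z0","w").write(str(z0))
```

```text
0.15021437793680048 97.6242184638977 [0.2149557  1.3774459  5.64715186] 0.1420352727037941
[-1.08844842  0.83079258 -8.96605204] [ 0.01070417  0.02110763 -0.00166407]
34.8583 [-0.1518446  -0.25209437 -8.69503876] [0.63782292 0.21797872 0.27213625]
tray (204, array([0.6363, 0.2183]), array([0.2551, 0.1762]), 82.4, np.float64(0.0287))
```

View pics/s3.png

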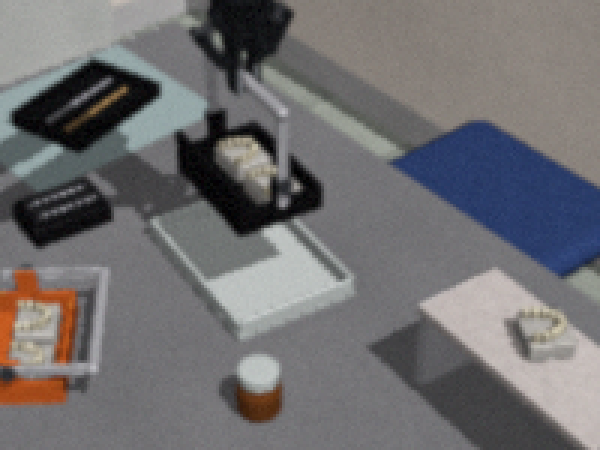

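The carrier hangs level over the tray, with its casts at (245,165). Lowering now.

Run:
```python
from h import *
z0=float(open("z0").read());t=(.637,.219)
move_linear((*t,z0+.03),v=.1);f0=current_contact_force()[2];print(f0)
for dz in np.arange(.014,-.003,-.002):
    move_linear((*t,z0+dz),v=.03);f=current_contact_force()[2];print(round(dz,3),round(f,1))
    if f>2: break
wait(.4)
gripper_to(.5,30);wait(.4);print(current_contact_force())
move_linear((*t,z0+.1),v=.1)
move_pose((.57,.27,.38),tool(-.136))
p,d=snapshot("wrist");save("w6",p);c=cloud("wrist",d)
m=((c>[.53,.09,.14])&(c<[.75,.35,.19])).all(-1);q=c[m];print("bar",np.percentile(q[:,2],[5,50,95]),cv2.minAreaRect(q[:,:2].astype(np.float32)))
m=((c>[.53,.12,.06])&(c<[.615,.32,.07])).all(-1);q=c[m];print("wall",len(q),np.median(q,0),cv2.minAreaRect(q[:,:2].astype(np.float32)))
print(current_time())
```

```text
-7.098074030448574
0.014 -7.6
0.012 -7.8
0.01 -8.2
0.008 -8.3
0.006 -5.8
0.004 5.0
[0.15751957 0.49624138 0.19228852]
bar [0.16622413 0.17113722 0.1732067 ] ((0.6387045979499817, 0.2322850227355957), (0.16422170400619507, 0.01618204452097416), 82.24458312988281)
wall 660 [0.58322728 0.23378414 0.06445674] ((0.5830174088478088, 0.2144472897052765), (0.04784153774380684, 0.1873556673526764), 5.834063529968262)
41.0833
```

View pics/w6.png

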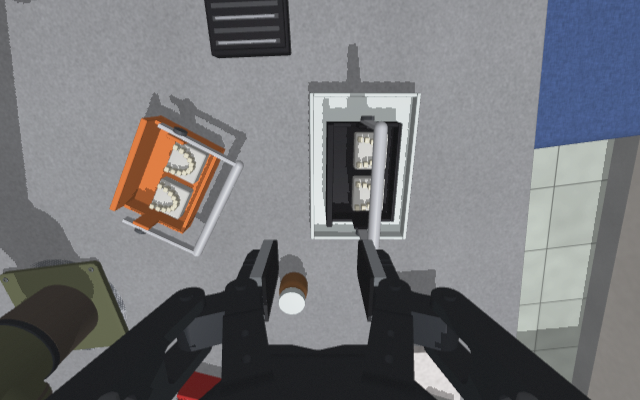

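The carrier stands inside the tray with its handle upright: bar top at 0.173 m, wall top at 0.065 m, and the jar in place.

```bash
python3 -c "
from h import *
print(hand_in())"
```

```text
the job is handed in; nothing more can be done
None
```

I handed the job in at about 41 s: the black carrier stands flat in the tray with its handle upright, and the arm stayed clear of the jar, case and spare cast; the hand-in call returned no verdict.

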